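Lock the nursery lamp's tilt shaft with the hex key

ROBOT

A 6-joint arm with a two-finger parallel gripper is mounted at the origin on the work surface. World frame = base frame: x ahead of the robot, y to its left, z up, the work surface at z = 0. Lengths are in m, angles in rad, forces in N, time in s.
With the tool pointing down it reaches from about 0.375 to 0.9 m from the base axis. Payload 3.1 kg.
Tool frame: the origin (TCP) lies at the very end of the fingers, on their centre line; the grasp point (between the pads) lies 19 mm behind it (robot.grip_depth is the distance from the TCP to the grasp point, in m); z points along the fingers, y is the direction in which the jaws open and shut (so a half turn about z gives the same grasp; the last joint's range is limited). The gripper opens to 87 mm and grips with 3 to 60 N. Pads are 19 mm wide; open, the fingers measure 117 mm over their backs; the gripper's body (75 mm by 190 mm) begins 51 mm behind the grasp point.
Start: joints at [-1.429, 0.527, 1.433, -0, 1.181, -0.178], TCP at [0.197, -0.593, 0.223] pointing down, gripper open.
Joint ranges: [-3.08, 3.08], [-0.75, 2.2], [0.22, 2.44], [-1.43, 4.57], [0, 2.65], [-2.85, 2.85]. Speed limits (rad/s): [2.79, 2.79, 3.14, 3.14, 3.14, 3.14].

INTERFACE

Orientations are given as a unit quaternion [x, y, z, w].
In Python, from rig import robot gives the robot as it stands.
- The arm moves only by the tool drive_tool, never from a script. Its argument "series" is a list of rows, each a list of 7 numbers: the shift along the tool's x, y, z in m, then the turn, a rotation vector about the tool's x, y, z in degrees, then the opening, from 0 (shut) to 1 (fully open). A call has 1 to 5 rows; each row shifts and turns the commanded pose from where the row before left it, along the tool's axes as they then stand; what a row does not reach is not made up. A row lasts 1/8 s, in which the tool goes at most 62.5 mm and 10.7 degrees, less where a joint would pass 70% of its speed; a pose out of reach is approached as far as the arm can. A call is refused whole if a number of a shift passes 0.0625 or a number of a turn 10.7, either way. A call with a gripper value outside its range is refused whole. The fingers move at their own pace and stop on an object; "squeeze" is the grip in N (left out, the last holds). Time passes only in rows, so rows that do not move let the fingers close. It gives the time, the measured TCP pose, the force and the opening at its end, in the units of the state.
- robot.get_obs(): the state, without advancing time (a new reading comes with each control period).
- robot.camera(name): name is "scene" or "top" or "wrist"; returns (picture, depth): 480x640x3 uint8, blue, green, red; 480x640 float32, m along the optical axis (not along the pixel's ray), 0 where there is no reading.
- robot.camera_model(name): a dict with "fx", "fy", "cx", "cy" (pixels), "k1" (the pictures are not rectified: a ray, as slopes to the right and down, at radius r is drawn at 1 + k1 r^2 times it, then the intrinsics apply), "R" (3x3) and "t" (3): a world point X has camera coordinates R X + t. Camera axes: x right, y down, z forward; pixel columns grow to the right and rows downward; lengths in m; the calibration is good to about 2 mm. A picture is of the moment at which its call begins: read the wrist's pose just before it. camera_model takes no time and is no camera call; for the wrist camera it gives the pose at the moment of the call.
- robot.hand_in(): hands the job in, once; it reports no verdict.
The state is a dict: "time": time; "q": joint angles; "joint_velocities": joint speeds; "joint_torque": joint torques, N m; "position": TCP position; "tool_rot": TCP orientation; "ft_force": force on the tool from outside, world axes, zero at the start; "moment": the same for the moment, N m; "grip_width": finger opening in m.
Only numpy, scipy, OpenCV 4.12 (cv2) and the standard library are available. Lean on these libraries where they do the work, as an engineer would, in place of code of your own. Each camera call takes 0.05 s, during which the arm holds its last target. There are 200 camera calls.

TASK

The nursery lamp's head flops about because its tilt shaft is loose. Pull the red-ball lever upright so that the red flat on the shaft faces the setscrew, then put the yellow T-handle hex key fully home in the setscrew and tighten it clockwise until it is snug, about 0.22 N m, but never over-tighten it: at about 0.28 N m the plastic housing cracks. Let go and leave the key standing in the screw, and do not disturb the other things.

Things in the scene. Friction and masses are not known exactly. Their poses are not given: they have to be found in the camera images.
- lamp: Fixed bedside lamp on a flat-folded beech stool (its top 40 mm above the work surface). White base 130 (x) x 250 (y) x 30 mm, y -140 to +110, x -76 to +54; blue-grey housing 53 x 40 mm, its top 93 mm above the origin. Origin: underside of the base, straight below the setscrew's axis; z up; at yaw 0 its -x faces the robot.
- bore (a point): Point in the housing, lamp x = -10.8 mm, 75 mm above the lamp's origin: nominal axis of the steel tilt shaft (16 mm diameter), which runs level along the lamp's y. The shaft really sits up to 2 mm nearer to or farther from the setscrew (lamp x). Axes as the lamp's. The shaft carries the round white lamp head (80 mm diameter) at y = -85 mm and the lever at y = +77 mm.
- shaft (a joint): Angle of the tilt shaft, rad. 0: lever straight up, and the shaft's flat (painted red, 12 mm wide, 3 mm deep) faces the setscrew, i.e. the lamp's +x. Positive: lever leans to the lamp's +x; starts at 0.8 to 1.2, stops at -0.7 and 1.4. Stays where it is left. Lever: 8 mm rod at lamp y = +77 mm, its red 18 mm ball centred 55 mm from the axis; the ball can be pinched from above.
- setscrew (a joint): Turn of the setscrew, rad: 0 at the start (loose), grows clockwise seen from above. The head does not sink; inside, its eccentric nose swings against the shaft. Friction 0.12 N m until the nose meets the flat, anywhere from 0.67 to 1.27 rad (0.23 to 0.81 if it meets the round part); from there the torque climbs about 1 N m per rad. Stays where it is left when snug.
- socket (a point): Centre of the mouth of the hex socket in the setscrew's brass head, straight above the lamp's origin, 119 mm above it. z up; x is normal to one of the six flats and turns with the screw (parallel to the lamp's x at the start). Socket 17 mm across flats, floor 22 mm below the mouth, the upper 4 mm a funnel 22 mm wide at the mouth. Head 26 mm tall, 31 mm wide.
- nose: The setscrew's springy nose, hidden in the housing at the shaft's height; origin on the screw's axis. The force on it is the clamping force, about 7 N per 0.05 N m of torque above the friction: 0.22 N m on the key is about 12 N. Left alone it must keep over 6 N; over 25 N (about 0.29 N m) at any moment cracks the housing.
- hex_key: Loose T-handle hex key, about 140 g, upright in its stand. Origin: bottom of its ball tip (14.4 mm diameter); z up the shank; x along the bar. Shank 16 mm across flats (x normal to a flat, so it fits the socket when the yaws agree modulo 60 degrees). Yellow bar 64 (x) x 13 (y) x 16 mm centred 78 mm above the origin. Home: origin 22 mm below the mouth; turning play about 0.12 rad either way.
- key_stand: Fixed wooden block 70 x 70 x 46 mm on the stool; origin: centre of its underside. The key stands in its middle hole (20 mm wide, 36 mm deep), its tip 10 mm above this origin.
- elephant: Ceramic elephant figurine on the stool, about 130 x 60 x 72 mm, leave alone. Origin: underside.
- sippy_cup: Closed sippy cup with two handles on the stool, 113 mm wide, 118 mm tall, leave alone. Origin: centre of the underside.
- teether: Hard teether ring lying on the stool, 84 mm across, 14 mm thick, leave alone. Origin: centre of the underside.
- hairbrush: Steel baby hairbrush lying to the left on the table, 175 mm long, 23 mm high, leave alone.
- ring_stacker: Ring stacker toy, 90 mm wide and tall, to the right on the table, leave alone. Origin: centre of the underside.
- picture_book: Picture book 150 x 150 x 24 mm, to the right on the table, leave alone. Origin: centre of the underside.
Not all that is in view belongs to the job. Leave any blue look-alike of the hex_key alone.

How it is judged:
On the way, in this order (a step that is already met when the one before it is completed fails the run):
1. the lever stands upright (within 0.2 rad), so that the shaft's flat faces the setscrew, while the setscrew is still loose (value of joint shaft between -0.2 and 0.2 rad and value of joint setscrew below 0.1 rad), for 0.2 s.
2. the hex key is fully home in the setscrew (tip at least 18 mm below the mouth) with the shaft still upright (z of hex_key in the frame of socket below -0.018 m and horizontal distance between hex_key and socket below 0.004 m and value of joint shaft between -0.2 and 0.2 rad), for 0.2 s.
At the end, for the whole second after the job is handed in: The setscrew's nose presses on the shaft's flat with more than 6 N (screw turned more than 0.6 rad), the shaft is within 0.15 rad of upright, and the key stands released and still in the screw: tip at least 16 mm below the mouth and within 5 mm of its axis, leaning less than 0.2 rad (contact force between nose and anything else above 6 N and value of joint setscrew above 0.6 rad and value of joint shaft between -0.15 and 0.15 rad and z of hex_key in the frame of socket below -0.016 m and horizontal distance between hex_key and socket below 0.005 m and angle between hex_key's own z axis and vertical below 0.2 rad and linear speed of hex_key below 0.02 m/s); the robot touches nothing.
It fails at once if the setscrew is over-tightened: the clamping force exceeds 25 N (contact force between nose and anything else above 25 N).
It fails at once if one of the other things is pushed more than 30 mm or knocked over (distance of any of elephant, sippy_cup, teether, hairbrush, ring_stacker, picture_book from where it was at the start of the episode above 0.03 m or angle between any of elephant, sippy_cup, ring_stacker's own z axis and vertical above 0.5 rad).
It also fails if it takes over 58 s, if anything falls off the work surface, if the arm or the gripper's body presses on something with over 40 N, if the wrist force passes 120 N, or if a joint passes its speed limit or range.

## Working session

There is one attempt and no reset: what is moved stays moved. The work goes in short steps, Python scripts to look and compute and a tool call to move; the robot and the scene stay as the last step left them, time stands still between calls to the robot, and variables do not carry over. Pictures are saved under pics/ and viewed, about 8 in all and at most 12, crops included, and the job is handed in when it is done.

Besides the shell and the picture viewer there is one more tool, called after "Request:" as a command line: name --pt "numbers of a row" for each row, then --argument value for the rest. drive_tool: Moves the arm, as the interface text tells. Its arguments: {"type":"object","properties":{"series":{"type":"array"},"squeeze":{"type":"number"}},"required":["series"]}

```bash
mkdir -p pics; cat > h.py <<'E'
import numpy as np, cv2
from rig import robot
def grab(n):
    m=robot.camera_model(n); p,d=robot.camera(n); return p,d,m
def rays(m,uv):
    uv=np.atleast_2d(np.asarray(uv,float))
    K=np.array([[m['fx'],0,m['cx']],[0,m['fy'],m['cy']],[0,0,1]])
    x=cv2.undistortPoints(uv[:,None],K,np.array([m['k1'],0,0,0,0.]))[:,0]
    return np.c_[x,np.ones(len(x))]
def at_depth(m,uv,d):
    R=np.array(m['R']);t=np.array(m['t']); return (rays(m,uv)*np.reshape(d,(-1,1))-t)@R
def at_z(m,uv,z):
    R=np.array(m['R']);t=np.array(m['t']);c=-R.T@t; w=rays(m,uv)@R
    return c+w*((z-c[2])/w[:,2])[:,None]
E
python3 - <<'E'
from h import *
for n in('top','scene'):
    p,d,m=grab(n); cv2.imwrite(f'pics/{n}0.png',p); np.savez(f'{n}0.npz',p=p,d=d)
    R=np.array(m['R']);t=np.array(m['t']);print(n,m['fx'],m['k1'],-R.T@t,R[2])
print(robot.get_obs())
E
```

```text
top 468.67410196934856 -0.0678412158100285 [ 0.3267522  -0.0519834   1.10551825] [ 0.22967134  0.03461659 -0.97265244]
scene 442.14354599547 0.016248811245063676 [ 0.87131903 -0.57988383  0.86585896] [-0.33499229  0.54372088 -0.76951139]
{'time': 0.1, 'q': array([-1.42949165e+00,  5.28380181e-01,  1.43376186e+00, -5.20393136e-06,
        1.18140745e+00, -1.78486910e-01]), 'joint_velocities': array([ 1.63993819e-03, -1.24020606e-03, -2.35575217e-03, -1.21795054e-03,
       -2.40872294e-05,  2.95771296e-04]), 'joint_torque': array([-6.23429751e-04, -4.40985096e+01, -1.77150357e+01,  6.35422859e-02,
        5.33865974e-02, -2.99493729e-05]), 'position': array([ 0.19642095, -0.59264225,  0.22166912]), 'tool_rot': array([ 9.87243250e-01,  1.59216231e-01,  1.57830288e-05, -9.78293391e-04]), 'ft_force': array([ 0.8610498 , -0.11057479,  0.16959494]), 'moment': array([ 0.05476352, -0.01970348,  0.06768883]), 'grip_width': 0.0871192455236246}
```

View pics/top0.png

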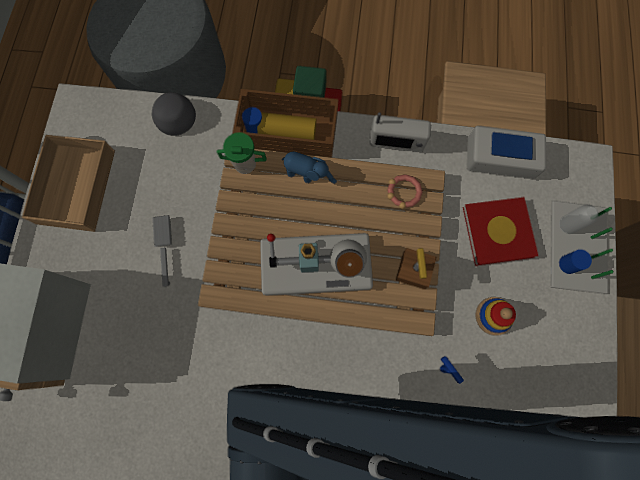

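View pics/scene0.png

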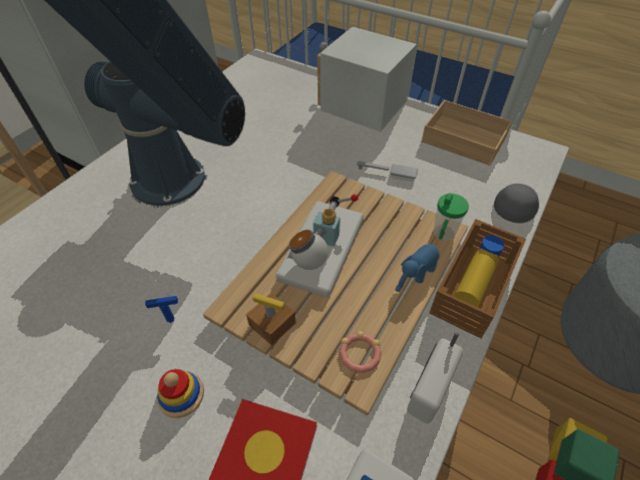

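The top view shows the lamp with its brass screw at about (309,248), the red ball at (271,238) and the yellow T-key in its stand at (422,263). The blue key on the table at (452,369) is the look-alike. In the scene view the yellow bar is at (268,300), the screw at (329,215) and the ball at (354,198). The yellow key is the one in the wooden stand, as described. Next I measure all of these.

```bash
python3 - <<'E'
from h import *
M={n:robot.camera_model(n) for n in('top','scene')}
D={n:np.load(f'{n}0.npz') for n in M}
roi={'top':{'yellow':(395,235,450,295),'red':(260,228,285,250),'brass':(295,236,325,264)},
'scene':{'yellow':(245,285,295,315),'red':(345,190,365,206),'brass':(315,205,345,226)}}
rng={'yellow':((20,140,90),(35,255,255)),'red':((0,150,70),(8,255,255)),'brass':((10,90,50),(30,255,255))}
C={}
for n in M:
    hsv=cv2.cvtColor(D[n]['p'],cv2.COLOR_BGR2HSV)
    for k,(a,b,c,e) in roi[n].items():
        mk=np.zeros((480,640),np.uint8); mk[b:e,a:c]=cv2.inRange(hsv,*map(np.array,rng[k]))[b:e,a:c]
        ys,xs=np.nonzero(mk); P=at_depth(M[n],np.c_[xs,ys],D[n]['d'][ys,xs])
        (cx,cy),(w,h),an=cv2.minAreaRect(np.c_[xs,ys].astype(np.float32))
        C[n,k]=(cx,cy); print(n,k,len(xs),(round(cx,1),round(cy,1)),(w,h,an),'med',np.median(P,0).round(4),'max z',np.percentile(P[:,2],95).round(4))
        if k=='yellow':
            T=P[P[:,2]>np.percentile(P[:,2],95)-.008]; q=T[:,:2]-T[:,:2].mean(0)
            v=np.linalg.svd(q,full_matrices=False)[2][0]; s=q@v; print(' bar mean',((s.max()+s.min())/2*v+T[:,:2].mean(0)).round(4),'yaw',np.degrees(np.arctan2(v[1],v[0])),'len',np.ptp(s))
for k in rng:
    A=[];B=[]
    for n in M:
        R=np.array(M[n]['R']);c=-R.T@np.array(M[n]['t']);w=(rays(M[n],C[n,k])@R)[0];w/=np.linalg.norm(w)
        Q=np.eye(3)-np.outer(w,w);A.append(Q);B.append(Q@c)
    X=np.linalg.lstsq(np.vstack(A),np.hstack(B),rcond=None); print(k,'tri',X[0].round(4),X[1])
# lamp base yaw from top view: white points at z~0.07
n='top';ys,xs=np.mgrid[225:302,250:380];ys=ys.ravel();xs=xs.ravel();P=at_depth(M[n],np.c_[xs,ys],D[n]['d'][ys,xs])
s=abs(P[:,2]-.07)<.006; r=cv2.minAreaRect((P[s,:2]*1000).astype(np.float32)); print('base',s.sum(),r)
ys,xs=np.mgrid[240:300,390:445];ys=ys.ravel();xs=xs.ravel();P=at_depth(M[n],np.c_[xs,ys],D[n]['d'][ys,xs])
s=abs(P[:,2]-.086)<.006; print('stand',s.sum(),cv2.minAreaRect((P[s,:2]*1000).astype(np.float32)))
a=cv2.resize(D['top']['p'][225:300,255:445],None,fx=4,fy=4,interpolation=cv2.INTER_CUBIC);cv2.imwrite('pics/c1.png',a)
E
```

```text
top yellow 199 (421.1, 262.6) (29.508296966552734, 6.830992221832275, 83.1572265625) med [ 0.5416 -0.2404  0.1351] max z 0.1389
 bar mean [ 0.4292 -0.1929] yaw 156.7530483652895 len 0.29941095197596923
top red 36 (269.8, 237.3) (6.008327484130859, 6.957010269165039, 18.434947967529297) med [0.5518 0.0822 0.1516] max z 0.1544
top brass 124 (305.3, 245.6) (26.385601043701172, 13.416406631469727, 63.43495178222656) med [5.335e-01 1.000e-04 1.570e-01] max z 0.1618
scene yellow 269 (268.0, 301.4) (31.93900489807129, 8.854377746582031, 18.434947967529297) med [ 0.5459 -0.2437  0.1345] max z 0.1375
 bar mean [ 0.7044 -0.3998] yaw -44.538074283901445 len 0.49055207178339216
scene red 41 (354.0, 197.0) (5.656853675842285, 7.071067810058594, 45.0) med [0.5578 0.0783 0.15  ] max z 0.1532
scene brass 172 (331.7, 211.4) (13.87290096282959, 25.27451515197754, 38.1572265625) med [ 0.536  -0.0043  0.1508] max z 0.1587
yellow tri [ 0.543  -0.2413  0.1284] [1.26104933e-07]
red tri [0.5545 0.0841 0.1441] [3.14673955e-07]
brass tri [0.5416 0.0055 0.1598] [3.73591952e-07]
base 4040 ((525.7471923828125, -16.956298828125), (129.91522216796875, 249.1341094970703), 10.356926918029785)
stand 785 ((541.14697265625, -241.97047424316406), (69.42900848388672, 71.35371398925781), 79.35230255126953)
```

View pics/c1.png

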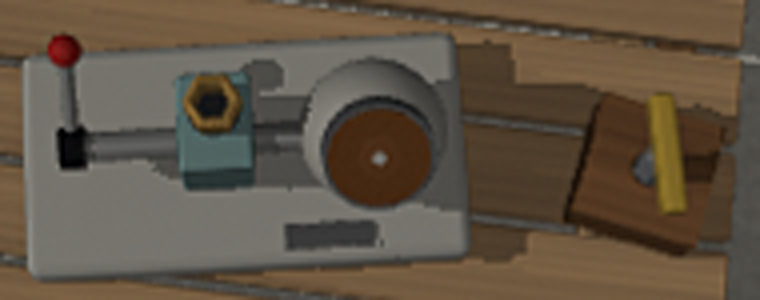

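The crop confirms a yellow T-bar in the wooden stand at crop (667,153), the brass hex head at (212,103) and the red ball at (64,50). The base fit gives the lamp at about (0.534, 0.000) with yaw 10.4°. That agrees with the brass head, and the ball gives a lean of about 0.97 rad. Next I plan the approach to the ball.

```bash
cat >> h.py <<'E'
LY=np.radians(10.36); LO=np.array([.5339,-.0002,.04])
def lamp(x,y,z): c,s=np.cos(LY),np.sin(LY); return LO+[c*x-s*y,s*x+c*y,z]
def plan(p,yaw,n,g,start=None):
    """rows to TCP p with tool-y yaw (deg), tool straight down at start; turn direction as the signed shortest unless >180 given"""
    o=robot.get_obs() if start is None else None
    from scipy.spatial.transform import Rotation as Ro
    if o is not None:
        Y=Ro.from_quat(o['tool_rot']).as_matrix()[:,1]; p0=o['position']; y0=np.degrees(np.arctan2(Y[1],Y[0]))
    else: p0,y0=start
    print('from',np.round(p0,4),round(y0,2),'to',np.round(p,4),yaw)
    d=(np.array(p)-p0)/n; dy=(yaw-y0)/n; rows=[]
    for i in range(n):
        a=np.radians(y0+dy*i); ty=np.array([np.cos(a),np.sin(a)]); tx=np.array([-np.sin(a),np.cos(a)])
        rows.append([round(float(d[:2]@tx),4),round(float(d[:2]@ty),4),round(float(-d[2]),4),0,0,round(float(-dy),2),g])
    for i in range(0,n,5): print(rows[i:i+5])
E
python3 - <<'E'
from h import *
m=robot.camera_model('top');p=np.load('top0.npz')['p'];hsv=cv2.cvtColor(p,cv2.COLOR_BGR2HSV)
mk=np.zeros((480,640),np.uint8);mk[235:295,395:450]=cv2.inRange(hsv,(20,140,90),(35,255,255))[235:295,395:450]
ys,xs=np.nonzero(mk);P=at_z(m,np.c_[xs,ys],.134)[:,:2];print('bar',cv2.minAreaRect((P*1000).astype(np.float32)))
c=P.mean(0);v=np.linalg.svd(P-c,full_matrices=False)[2][0];print(c,np.degrees(np.arctan2(v[1],v[0])))
b=lamp(-.0108+.055*np.sin(.97),.077,.075+.055*np.cos(.97));print('ball',b)
plan([b[0]-.0,b[1],.225],100.36,17,.6)
E
```

```text
bar ((541.9390869140625, -240.39002990722656), (62.9959602355957, 14.558448791503906), 11.018798828125)
[ 0.54158358 -0.24059589] -169.27220412098646
ball [0.55405805 0.08176126 0.14609147]
from [ 0.1964 -0.5926  0.2217] -71.68 to [0.5541 0.0818 0.225 ] 100.36
[[0.0324, -0.031, -0.0002, 0, 0, -10.12, 0.6], [0.0374, -0.0249, -0.0002, 0, 0, -10.12, 0.6], [0.0412, -0.0179, -0.0002, 0, 0, -10.12, 0.6], [0.0437, -0.0104, -0.0002, 0, 0, -10.12, 0.6], [0.0448, -0.0026, -0.0002, 0, 0, -10.12, 0.6]]
[[0.0446, 0.0054, -0.0002, 0, 0, -10.12, 0.6], [0.0429, 0.0131, -0.0002, 0, 0, -10.12, 0.6], [0.04, 0.0205, -0.0002, 0, 0, -10.12, 0.6], [0.0358, 0.0272, -0.0002, 0, 0, -10.12, 0.6], [0.0304, 0.033, -0.0002, 0, 0, -10.12, 0.6]]
[[0.0242, 0.0379, -0.0002, 0, 0, -10.12, 0.6], [0.0171, 0.0415, -0.0002, 0, 0, -10.12, 0.6], [0.0096, 0.0439, -0.0002, 0, 0, -10.12, 0.6], [0.0017, 0.0449, -0.0002, 0, 0, -10.12, 0.6], [-0.0062, 0.0445, -0.0002, 0, 0, -10.12, 0.6]]
[[-0.0139, 0.0427, -0.0002, 0, 0, -10.12, 0.6], [-0.0212, 0.0396, -0.0002, 0, 0, -10.12, 0.6]]
```

Request:
drive_tool --pt "0.032 -0.031 -0.001 0 0 -10.1 0.6" --pt "0.037 -0.025 -0.001 0 0 -10.1 0.6" --pt "0.041 -0.018 0 0 0 -10.1 0.6" --pt "0.044 -0.01 0 0 0 -10.1 0.6" --pt "0.045 -0.003 0 0 0 -10.1 0.6" --squeeze 25

```text
time: 0.72
position: [0.3015, -0.3934, 0.2243]
tool_rot: [0.823, 0.567, 0.0, -0.0]
ft_force: [0.8, -0.1, -0.1]
grip_width: 0.0534
```

Request:
drive_tool --pt "0.045 0.005 0 0 0 -10.1 0.6" --pt "0.043 0.013 0 0 0 -10.1 0.6" --pt "0.04 0.02 0 0 0 -10.1 0.6" --pt "0.036 0.027 0 0 0 -10.1 0.6" --pt "0.03 0.033 0 0 0 -10.1 0.6"

```text
time: 1.35
position: [0.4062, -0.1949, 0.2244]
tool_rot: [0.503, 0.864, 0.0, -0.0]
ft_force: [-0.4, -0.5, -0.5]
grip_width: 0.0518
```

Request:
drive_tool --pt "0.024 0.038 0 0 0 -10.1 0.6" --pt "0.017 0.041 0 0 0 -10.1 0.6" --pt "0.01 0.044 0 0 0 -10.1 0.6" --pt "0.002 0.045 0 0 0 -10.1 0.6" --pt "-0.006 0.044 0 0 0 -10.1 0.6"

```text
time: 1.98
position: [0.5113, 0.0028, 0.2243]
tool_rot: [0.086, 0.996, -0.0, -0.0]
ft_force: [1.3, 0.3, -0.0]
grip_width: 0.0522
```

Request:
drive_tool --pt "-0.014 0.043 0 0 0 -10.1 0.6" --pt "-0.021 0.04 0 0 0 -10.1 0.6" --pt "0 0 0 0 0 0 0.6"

```text
time: 2.35
position: [0.5543, 0.0836, 0.2241]
tool_rot: [-0.089, 0.996, 0.0, 0.0]
ft_force: [0.0, -0.3, -0.1]
grip_width: 0.0528
```

```bash
python3 - <<'E'
from h import *
p,d,m=grab('wrist');cv2.imwrite('pics/w1.png',p);np.savez('w1.npz',p=p,d=d)
R=np.array(m['R']);print(-R.T@m['t'],R[2])
hsv=cv2.cvtColor(p,cv2.COLOR_BGR2HSV)
mk=cv2.inRange(hsv,(0,170,60),(8,255,255))|cv2.inRange(hsv,(174,170,60),(180,255,255))
n,l,s,c=cv2.connectedComponentsWithStats(mk)
for i in range(1,n):
    if s[i,4]>150: print(s[i],c[i],at_z(m,c[i],.146).round(4),'depth pt',at_depth(m,c[i],d[int(c[i][1]),int(c[i][0])]).round(4))
b=lamp(-.0108+.055*np.sin(.97),.077,.075+.055*np.cos(.97)); plan(b,100.36,3,.6)
E
```

```text
[0.48420142 0.07174106 0.38616775] [ 0.25654805  0.04709513 -0.96538342]
[299 233  29  28 620] [313.20967742 246.3516129 ] [[0.5544 0.0829 0.146 ]] depth pt [[0.5523 0.0826 0.1532]]
from [0.5533 0.0822 0.224 ] 100.12 to [0.5541 0.0818 0.1461] 100.36
[[-0.0002, -0.0002, 0.026, 0, 0, -0.08, 0.6], [-0.0002, -0.0002, 0.026, 0, 0, -0.08, 0.6], [-0.0002, -0.0002, 0.026, 0, 0, -0.08, 0.6]]
```

View pics/w1.png

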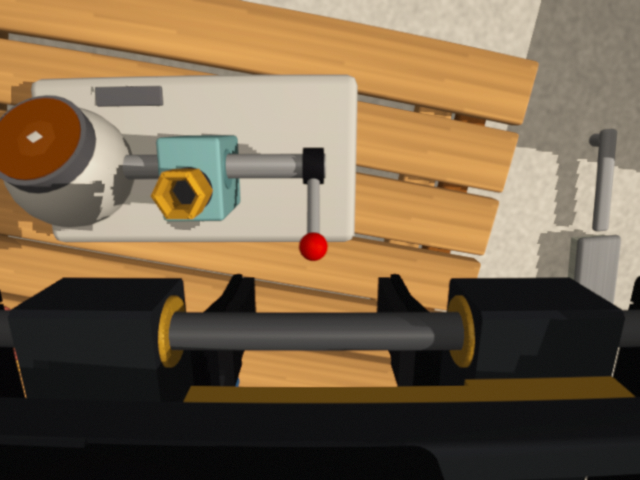

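The wrist view shows the red ball at (313,246), its pivot at (313,165) and the brass socket at (184,192). The ball works out at (0.5544, 0.0829, 0.146), within 1 mm of the prediction. Next I pinch it and swing it upright.

Request:
drive_tool --pt "0 0 0.031 0 0 0 0.6" --pt "0 0 0.031 0 0 0 0.6" --pt "-0.001 0 0.03 0 0 0 0.6" --pt "0 0 0 0 0 0 0.1" --pt "0 0 0 0 0 0 0.1" --squeeze 15

```text
time: 3.02
position: [0.5547, 0.0805, 0.1333]
tool_rot: [-0.087, 0.996, -0.0, 0.0]
ft_force: [0.6, -0.6, 0.0]
grip_width: 0.0393
```

Request:
drive_tool --pt "0 0 0 0 0 0 0.1" --pt "0 0 0 0 0 0 0.1" --pt "0 0 0 0 0 0 0.1"

```text
time: 3.4
position: [0.5549, 0.082, 0.1334]
tool_rot: [-0.087, 0.996, 0.001, 0.001]
ft_force: [0.6, 2.7, 2.0]
grip_width: 0.0163
```

Request:
drive_tool --pt "0.007 0 -0.008 0 0 0 0.1" --pt "0.008 0 -0.007 0 0 0 0.1" --pt "0.01 0 -0.005 0 0 0 0.1" --pt "0.01 0 -0.003 0 0 0 0.1" --pt "0.011 0 -0.001 0 0 0 0.1"

```text
time: 4.03
position: [0.51, 0.0738, 0.1582]
tool_rot: [-0.087, 0.996, 0.0, 0.002]
ft_force: [2.1, 4.6, 3.2]
grip_width: 0.0166
```

Request:
drive_tool --pt "0 0 0 0 0 0 0.1" --pt "0 0 0 0 0 0 0.1" --pt "0 0 0 0 0 0 0.4" --pt "0 0 0 0 0 0 0.4"

```text
time: 4.53
position: [0.5081, 0.0727, 0.1565]
tool_rot: [-0.088, 0.996, -0.0, -0.001]
ft_force: [-0.4, 0.4, -0.6]
grip_width: 0.0291
```

Request:
drive_tool --pt "0 0 -0.03 0 0 0 0.5" --pt "0 0 -0.04 0 0 0 0.5" --pt "0 0 0 0 0 0 0.5"

```text
time: 4.9
position: [0.5107, 0.0727, 0.2289]
tool_rot: [-0.087, 0.996, -0.001, 0.003]
ft_force: [0.6, 0.0, -0.5]
grip_width: 0.0429
```

```bash
python3 - <<'E'
from h import *
C={};M={}
for n in('top','scene','wrist'):
    p,d,m=grab(n);M[n]=m;hsv=cv2.cvtColor(p,cv2.COLOR_BGR2HSV)
    mk=cv2.inRange(hsv,(0,150,60),(8,255,255))|cv2.inRange(hsv,(174,150,60),(180,255,255))
    k,l,s,c=cv2.connectedComponentsWithStats(mk)
    for i in range(1,k):
        if s[i,4]<15: continue
        P=at_z(m,c[i],.17)[0]
        if np.hypot(*(P-lamp(-.0108,.077,.13))[:2])<.04: print(n,s[i],c[i].round(1),P.round(4))
    if n=='wrist': cv2.imwrite('pics/w2.png',p)
print('upright ball',lamp(-.0108,.077,.13)); plan([.5418,-.2405,.20],100.9,7,.6)
E
```

```text
scene [333 181   8   8  42] [336.4 184.6] [0.5126 0.0749 0.17  ]
wrist [302 249  31  31 745] [317.2 263.7] [0.5116 0.0752 0.17  ]
upright ball [0.50942897 0.0736025  0.17      ]
from [0.5079 0.0731 0.2255] 100.02 to [ 0.5418 -0.2405  0.2   ] 100.9
[[0.003, -0.045, 0.0036, 0, 0, -0.13, 0.6], [0.0031, -0.0449, 0.0036, 0, 0, -0.13, 0.6], [0.0032, -0.0449, 0.0036, 0, 0, -0.13, 0.6], [0.0033, -0.0449, 0.0036, 0, 0, -0.13, 0.6], [0.0034, -0.0449, 0.0036, 0, 0, -0.13, 0.6]]
[[0.0035, -0.0449, 0.0036, 0, 0, -0.13, 0.6], [0.0036, -0.0449, 0.0036, 0, 0, -0.13, 0.6]]
```

View pics/w2.png

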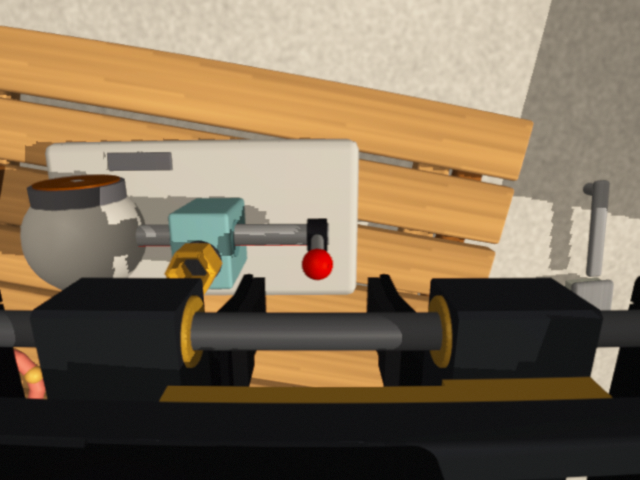

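The wrist view shows the lever upright, with the ball at (317,264) directly over the pivot. The ball is at (0.512, 0.075, 0.17), about 0.04 rad off upright, so it is well within tolerance. Now to the key.

Request:
drive_tool --pt "0.003 -0.045 0.003 0 0 0 0.6" --pt "0.003 -0.045 0.004 0 0 0 0.6" --pt "0.003 -0.045 0.004 0 0 -0.2 0.6" --pt "0.003 -0.045 0.004 0 0 -0.2 0.6" --pt "0.003 -0.045 0.004 0 0 -0.2 0.6"

```text
time: 5.68
position: [0.5327, -0.1519, 0.2055]
tool_rot: [-0.093, 0.996, 0.001, -0.002]
ft_force: [0.5, -0.9, 0.1]
grip_width: 0.0525
```

Request:
drive_tool --pt "0.0035 -0.045 0.004 0 0 -0.2 0.6" --pt "0.0035 -0.045 0.003 0 0 0 0.6" --pt "0 0 0 0 0 0 0.6"

```text
time: 6.05
position: [0.5431, -0.2436, 0.1983]
tool_rot: [-0.092, 0.996, 0.0, -0.001]
ft_force: [-0.4, 0.4, 0.2]
grip_width: 0.0525
```

```bash
python3 - <<'E'
from h import *
p,d,m=grab('wrist');cv2.imwrite('pics/w3.png',p)
hsv=cv2.cvtColor(p,cv2.COLOR_BGR2HSV);mk=cv2.inRange(hsv,(20,140,90),(35,255,255))
k,l,s,c=cv2.connectedComponentsWithStats(mk)
for i in range(1,k):
    if s[i,4]<300: continue
    ys,xs=np.nonzero(l==i);D=d[ys,xs];P3=at_depth(m,np.c_[xs,ys],D);t=P3[:,2]>.130
    P=at_z(m,np.c_[xs,ys],.136)[:,:2]
    print(s[i],c[i],np.median(P3,0).round(4),'all',cv2.minAreaRect((P*1000).astype(np.float32)),'top',cv2.minAreaRect((P[t]*1000).astype(np.float32)) if t.any() else '')
q=[robot.get_obs() for _ in range(1)][0]; print(q['position'],q['q'],q['moment'],q['ft_force'])
E
```

```text
[  46   24   71   93 1997] [92.79969955 74.99549324] [ 0.4658 -0.4212  0.0464] all ((467.95635986328125, -382.048828125), (36.623355865478516, 46.97876739501953), 89.03807067871094) top ((474.0863342285156, -378.82672119140625), (24.203229904174805, 45.64379119873047), 62.28243637084961)
[ 308  196   24  109 2423] [319.64300454 249.77713578] [ 0.5403 -0.2409  0.1354] all ((541.0987548828125, -240.89968872070312), (64.78719329833984, 13.192521095275879), 11.167737007141113) top ((541.715576171875, -241.3640899658203), (63.670738220214844, 12.045321464538574), 11.093575477600098)
[158 296  25  63 644] [166.84782609 323.26708075] [ 0.516  -0.2785  0.2867] all ((605.3287353515625, -323.5731506347656), (10.586259841918945, 43.39550018310547), 80.47769927978516) top ((605.3287353515625, -323.5731506347656), (10.586259841918945, 43.39550018310547), 80.47769927978516)
[445 380  53  21 308] [471.71428571 392.49025974] [ 0.5144 -0.2188  0.2963] all ((614.4196166992188, -127.09443664550781), (15.041601181030273, 33.670989990234375), 9.428009986877441) top ((614.4196166992188, -127.09443664550781), (15.041601181030273, 33.670989990234375), 9.428009986877441)
[ 0.54258327 -0.24131236  0.19836411] [-6.06549585e-01  5.15432193e-01  1.53502028e+00  9.19002542e-05
  1.09546696e+00 -2.36359677e+00] [ 0.1475904  -0.13009118 -0.05598702] [-0.25058159  0.29333955  0.32120212]
```

View pics/w3.png

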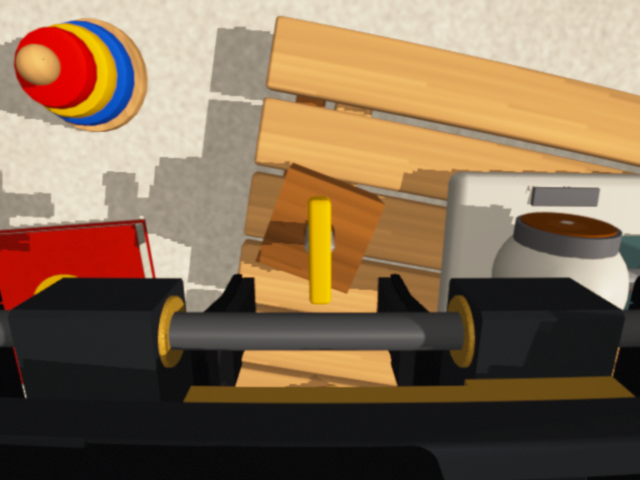

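The wrist view shows the yellow bar upright in its stand at (320,250), and the fingers straddle its column. The bar centre is (0.5414, -0.2411) with yaw 11.1°, the top is at z 0.136 and the length is 64 mm, all as expected. I grip it shallowly, because the shank below the bar is wider than the bar.

Request:
drive_tool --pt "0.001 0 0.026 0 0 -0.4 0.6" --pt "0 0 0.026 0 0 0 0.6" --pt "0 0 0.026 0 0 0 0.6" --pt "0 0 0 0 0 0 0.4" --pt "0 0 0 0 0 0 0.05" --squeeze 45

```text
time: 6.72
position: [0.543, -0.24, 0.1229]
tool_rot: [-0.098, 0.995, 0.0, -0.0]
ft_force: [0.6, 0.4, 0.5]
grip_width: 0.0395
```

Request:
drive_tool --pt "0 0 0 0 0 0 0.05" --pt "0 0 0 0 0 0 0.05" --pt "0 0 0 0 0 0 0.05"

```text
time: 7.1
position: [0.5431, -0.241, 0.1232]
tool_rot: [-0.098, 0.995, -0.0, 0.0]
ft_force: [-0.0, -0.6, 1.4]
grip_width: 0.0123
```

Request:
drive_tool --pt "0 0 -0.01 0 0 0 0.05" --pt "0 0 -0.025 0 0 0 0.05" --pt "0 0 -0.035 0 0 0 0.05" --pt "0 0 -0.035 0 0 0 0.05" --pt "0 0 -0.03 0 0 0 0.05"

```text
time: 7.72
position: [0.5427, -0.2407, 0.2594]
tool_rot: [-0.098, 0.995, -0.0, 0.0]
ft_force: [0.1, 0.2, -1.1]
grip_width: 0.0123
```

```bash
python3 - <<'E'
from h import *
# socket from wrist picture w1 (static lamp): brass hex outline on mouth plane z=.159 - needs that camera model -> use top/scene frames
for n in('top','scene'):
    m=robot.camera_model(n);D=np.load(f'{n}0.npz');hsv=cv2.cvtColor(D['p'],cv2.COLOR_BGR2HSV)
    a,b,c,e=dict(top=(295,236,325,264),scene=(315,205,345,226))[n]
    ys,xs=np.mgrid[b:e,a:c];ys=ys.ravel();xs=xs.ravel();P=at_depth(m,np.c_[xs,ys],D['d'][ys,xs])
    t=abs(P[:,2]-.159)<.004;Q=(P[t,:2]*1000).astype(np.float32);print(n,t.sum(),cv2.minEnclosingCircle(Q),Q.mean(0))
plan([LO[0],LO[1],.258],100.9,6,.05)
o=robot.get_obs();print(o['ft_force'],o['moment'],o['grip_width'])
E
```

```text
top 87 ((533.9603881835938, -0.5958948135375977), 14.761563301086426) [533.8635      -0.70034456]
scene 65 ((538.2232055664062, 0.8050282001495361), 15.01010799407959) [5.3793707e+02 4.3322122e-01]
from [ 0.5427 -0.2407  0.2594] 101.21 to [ 5.339e-01 -2.000e-04  2.580e-01] 100.9
[[-0.0064, 0.0396, 0.0002, 0, 0, 0.05, 0.05], [-0.0063, 0.0396, 0.0002, 0, 0, 0.05, 0.05], [-0.0063, 0.0396, 0.0002, 0, 0, 0.05, 0.05], [-0.0062, 0.0396, 0.0002, 0, 0, 0.05, 0.05], [-0.0062, 0.0396, 0.0002, 0, 0, 0.05, 0.05]]
[[-0.0062, 0.0396, 0.0002, 0, 0, 0.05, 0.05]]
[ 0.0892935   0.15870163 -1.12064733] [ 0.1240134  -0.09476533 -0.01684104] 0.012256287142069855
```

Request:
drive_tool --pt "-0.006 0.04 0 0 0 0 0.05" --pt "-0.006 0.04 0 0 0 0 0.05" --pt "-0.006 0.04 0 0 0 0 0.05" --pt "-0.006 0.04 0 0 0 0 0.05" --pt "-0.005 0.033 0 0 0 0 0.05"

```text
time: 8.35
position: [0.533, -0.0441, 0.258]
tool_rot: [-0.098, 0.995, 0.0, -0.0]
ft_force: [1.8, 0.9, -1.9]
grip_width: 0.0123
```

Request:
drive_tool --pt "0 0 0 0 0 0 0.05" --pt "0 0 0 0 0 0 0.05"

```text
time: 8.6
position: [0.5338, -0.0462, 0.2579]
tool_rot: [-0.098, 0.995, -0.0, 0.0]
ft_force: [-0.5, -0.1, -1.0]
grip_width: 0.0125
```

```bash
python3 - <<'E'
from h import *
o=[]
p,d,m=grab('wrist');cv2.imwrite('pics/w4.png',p);np.savez('w4.npz',p=p,d=d,R=m['R'],t=m['t'])
hsv=cv2.cvtColor(p,cv2.COLOR_BGR2HSV)
mk=cv2.inRange(hsv,(14,120,60),(35,255,255));k,l,s,c=cv2.connectedComponentsWithStats(mk)
for i in range(1,k):
    if s[i,4]<200: continue
    ys,xs=np.nonzero(l==i);P3=at_depth(m,np.c_[xs,ys],d[ys,xs]);t=abs(P3[:,2]-.159)<.005
    r=''
    if t.sum()>50: r=cv2.minEnclosingCircle((at_z(m,np.c_[xs,ys][t],.159)[:,:2]*1000).astype(np.float32))
    print(s[i],c[i].round(),np.median(P3,0).round(4),r)
o=robot.get_obs();print(o['position'],o['moment'])
E
```

```text
[   36     2   604   366 84964] [289. 154.] [ 0.4732 -0.1449  0.04  ] 
[238 165  60   9 263] [268. 169.] [ 0.4995 -0.0857  0.1307] 
[ 299  224   35   89 2875] [316. 269.] [ 0.5169 -0.0487  0.27  ] 
[ 359  226   47   46 1379] [381. 249.] [0.5348 0.0006 0.1562] ((534.7802124023438, -0.022385597229003906), 15.789687156677246)
[352 278  22  90 819] [366. 320.] [ 0.5017 -0.0409  0.3453] 
[   48   348   511    55 13283] [306. 384.] [ 0.5146 -0.0444  0.3539] 
[ 0.53391932 -0.04661594  0.25784102] [ 0.15243813 -0.10705372 -0.04771108]
```

View pics/w4.png

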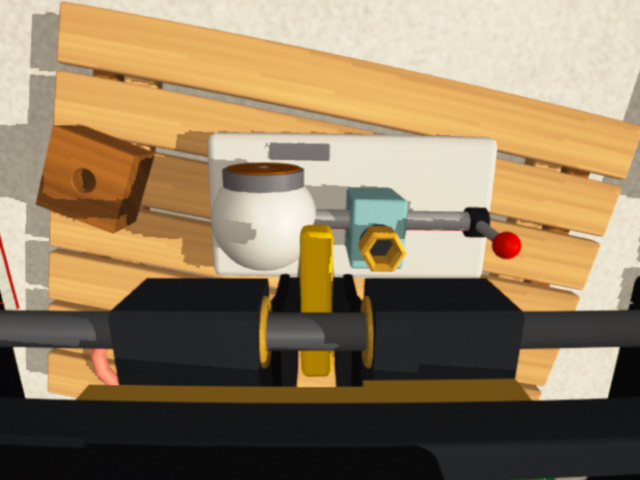

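The view shows the brass socket at (381,249) and the held yellow bar spanning rows 224 to 376 at column 316. The wrist camera puts the socket at (0.5348, 0.000). I check the key's offset in the grip, then go to the spot above the socket.

```bash
python3 - <<'E'
from h import *
m=robot.camera_model('wrist');z=np.load('w4.npz');m['R']=z['R'];m['t']=z['t']
p=z['p'];d=z['d']
for r in list(range(222,246,3))+[368,372,375,378]: 
    print(r,p[r,316],at_depth(m,[316,r],d[r,316]).round(4)[0],at_z(m,[316,r],.271).round(4)[0])
E
```

```text
222 [101 108 113] [ 0.5315 -0.0458  0.1234] [ 0.4979 -0.0524  0.271 ]
225 [  2 107 142] [ 0.5019 -0.0516  0.2587] [ 0.499  -0.0522  0.271 ]
228 [  0 111 151] [ 0.5022 -0.0515  0.2628] [ 0.5002 -0.0519  0.271 ]
231 [  0 130 175] [ 0.502  -0.0516  0.2683] [ 0.5013 -0.0517  0.271 ]
234 [  0 182 231] [ 0.5029 -0.0514  0.2692] [ 0.5025 -0.0515  0.271 ]
237 [  0 154 204] [ 0.504  -0.0512  0.2693] [ 0.5036 -0.0513  0.271 ]
240 [  0 130 176] [ 0.505  -0.051   0.2699] [ 0.5048 -0.051   0.271 ]
243 [  0 131 177] [ 0.506  -0.0508  0.2708] [ 0.5059 -0.0508  0.271 ]
368 [  0 128 173] [ 0.5592 -0.0402  0.2705] [ 0.5589 -0.0402  0.271 ]
372 [  0 127 174] [ 0.5612 -0.0398  0.2703] [ 0.5608 -0.0399  0.271 ]
375 [  0 115 157] [ 0.5623 -0.0396  0.2709] [ 0.5622 -0.0396  0.271 ]
378 [ 99 180 233] [ 0.7175 -0.0088  0.0409] [ 0.5636 -0.0393  0.271 ]
```

Request:
drive_tool --pt "-0.0055 0.022 0 0 0 0.4 0.05" --pt "-0.0055 0.022 0 0 0 0.4 0.05" --pt "0 0 0.009 0 0 0 0.05" --pt "0 0 0.009 0 0 0 0.05" --pt "0 0 0 0 0 0 0.05"

```text
time: 9.28
position: [0.5354, -0.0015, 0.2383]
tool_rot: [-0.09, 0.996, 0.0, -0.001]
ft_force: [-0.8, -0.3, -1.0]
grip_width: 0.0127
```

```bash
python3 - <<'E'
from h import *
P=[]
for n in('top','scene'):
    p,d,m=grab(n)
    c=rays(m,[[m['cx'],m['cy']]]);X=np.array(m['R'])@np.array([.5348,0,.17])+m['t'];u=int(m['fx']*X[0]/X[2]+m['cx']);v=int(m['fy']*X[1]/X[2]+m['cy'])
    P.append(cv2.resize(p[v-35:v+35,u-35:u+35],None,fx=5.5,fy=5.5,interpolation=cv2.INTER_CUBIC))
cv2.imwrite('pics/c5.png',np.hstack(P));o=robot.get_obs();print(o['position'],o['ft_force'],o['moment'])
E
```

```text
[ 0.53611384 -0.00131908  0.23923525] [ 0.52487937  0.03253845 -0.82159147] [ 0.10224349 -0.15803625  0.03209081]
```

View pics/c5.png

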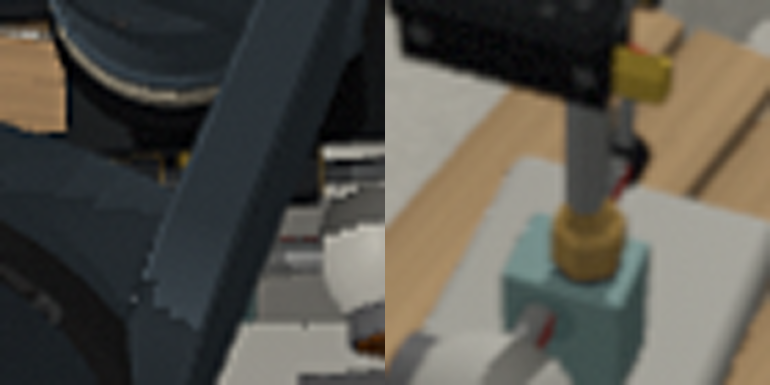

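The scene crop (right half) shows the shank standing over the brass head, centred at crop (590,205), with the red flat facing the screw side. Now I insert it.

Request:
drive_tool --pt "0 0 0.007 0 0 0 0.05" --pt "0 0 0.006 0 0 0 0.05" --pt "0 0 0.005 0 0 0 0.05" --pt "0 0 0 0 0 0 0.05"

```text
time: 9.88
position: [0.5359, -0.0001, 0.221]
tool_rot: [-0.091, 0.996, 0.0, -0.0]
ft_force: [-0.1, -0.1, -2.6]
grip_width: 0.0125
```

Request:
drive_tool --pt "0 0 0.004 0 0 0 0.05" --pt "0 0 0.004 0 0 0 0.05" --pt "0 0 0.002 0 0 0 0.05" --pt "0 0 0 0 0 0 0.05"

```text
time: 10.38
position: [0.536, -0.0003, 0.2112]
tool_rot: [-0.091, 0.996, 0.0, -0.0]
ft_force: [0.6, 2.0, -2.7]
grip_width: 0.0125
```

```bash
python3 - <<'E'
from h import *
for i in range(6):
    robot.camera('wrist');o=robot.get_obs();print(o['position'].round(4),o['ft_force'].round(2),o['moment'].round(3))
E
```

```text
[ 5.360e-01 -3.000e-04  2.112e-01] [ 0.15  1.79 -2.31] [ 0.552 -0.216  0.013]
[ 5.360e-01 -3.000e-04  2.112e-01] [ 0.51  2.24 -3.35] [ 0.628 -0.276 -0.016]
[ 5.360e-01 -3.000e-04  2.113e-01] [ 0.11  1.83 -3.06] [ 0.616 -0.18  -0.002]
[ 5.360e-01 -4.000e-04  2.113e-01] [-0.16  2.25 -3.12] [ 0.577 -0.27  -0.017]
[ 5.360e-01 -4.000e-04  2.113e-01] [-0.16  1.91 -3.43] [ 0.719 -0.208  0.035]
[ 5.360e-01 -4.000e-04  2.114e-01] [ 0.02  2.19 -2.86] [ 0.681 -0.235 -0.011]
```

Request:
drive_tool --pt "0 0 0.0015 0 0 0 0.05" --pt "0 0 0 0 0 0 0.05"

```text
time: 10.92
position: [0.5361, -0.0004, 0.2103]
tool_rot: [-0.091, 0.996, 0.0, 0.0]
ft_force: [-0.2, 3.6, -0.1]
grip_width: 0.0124
```

Request:
drive_tool --pt "0 0 0 0 0 5 0.05" --pt "0 0 0 0 0 5 0.05" --pt "0 0 0 0 0 5 0.05" --pt "0 0 0 0 0 0 0.05" --squeeze 50

```text
time: 11.42
position: [0.5361, -0.0001, 0.2103]
tool_rot: [0.039, 0.999, 0.0, 0.0]
ft_force: [-0.2, 3.0, 0.6]
grip_width: 0.0124
```

```bash
cat > r.py <<'E'
from h import *
import sys
from scipy.spatial.transform import Rotation as Ro
F=[];Q=[]
for i in range(int(sys.argv[1])):
    robot.camera('wrist');o=robot.get_obs();F.append(np.r_[o['ft_force'],o['moment']]);Q.append(o['tool_rot'])
Y=Ro.from_quat(Q[-1]).as_matrix()[:,1];print('t',o['time'],'pos',o['position'].round(4),'cw deg',round(100.9-np.degrees(np.arctan2(Y[1],Y[0])),2),'F',np.mean(F,0).round(3),'Mz',[round(float(f[5]),3) for f in F],'w',o['grip_width'])
E
python3 r.py 6
```

```text
t 11.725 pos [ 5.362e-01 -3.000e-04  2.102e-01] cw deg 15.45 F [-0.313  3.922  1.025  1.066 -0.079  0.036] Mz [0.032, 0.084, 0.046, 0.009, 0.007, 0.038] w 0.012207400281491382
```

Request:
drive_tool --pt "0 0 0 0 0 4 0.05" --pt "0 0 0 0 0 4 0.05" --pt "0 0 0 0 0 4 0.05" --pt "0 0 0 0 0 4 0.05" --pt "0 0 0 0 0 4 0.05"

```text
time: 12.35
position: [0.5363, -0.0004, 0.2102]
tool_rot: [0.214, 0.977, 0.0, 0.0]
ft_force: [-0.5, 4.4, 1.3]
grip_width: 0.0127
```

```bash
python3 -c "
from rig import robot
print(robot.get_obs()['moment'])"; python3 r.py 6; python3 - <<'E'
from h import *
p,d,m=grab('scene');X=np.array(m['R'])@np.array([.5348,0,.16])+m['t'];u=int(m['fx']*X[0]/X[2]+m['cx']);v=int(m['fy']*X[1]/X[2]+m['cy'])
cv2.imwrite('pics/s6.png',cv2.resize(p[v-45:v+45,u-55:u+55],None,fx=7,fy=7,interpolation=cv2.INTER_CUBIC)[:600])
E
```

```text
[ 1.03553205 -0.11248082  0.13556422]
t 12.65 pos [ 5.363e-01 -4.000e-04  2.102e-01] cw deg 35.43 F [-0.25   3.992  1.931  1.065 -0.097  0.065] Mz [0.129, 0.034, 0.073, 0.032, 0.025, 0.095] w 0.012460817258557376
```

View pics/s6.png

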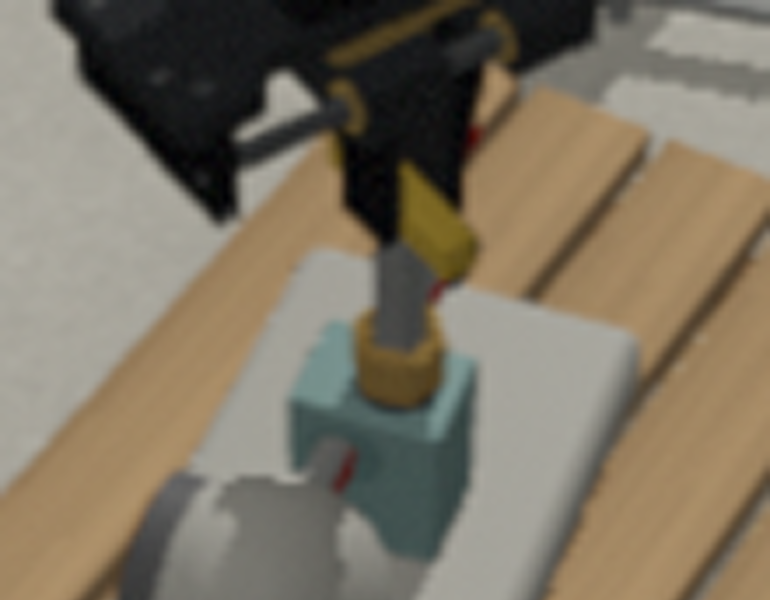

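The scene crop shows the key seated in the brass head at (400,345), turned together with the bar, and the shaft's red flat still facing the screw side. The moment reads about 0.13 N m while turning, which is the expected friction. I continue in small steps and read the torque straight after each one.

```bash
cat > r2.py <<'E'
from h import *
from scipy.spatial.transform import Rotation as Ro
L=[]
for i in range(3):
    if i: robot.camera('wrist')
    o=robot.get_obs();L.append((round(float(o['moment'][2]),3),round(float(o['joint_torque'][5]),3)))
Y=Ro.from_quat(o['tool_rot']).as_matrix()[:,1];print('t',round(o['time'],2),'cw',round(100.9-np.degrees(np.arctan2(Y[1],Y[0])),2),L,'mean',np.mean(L,0).round(3),'F',o['ft_force'].round(1))
E
```

Request:
drive_tool --pt "0 0 0 0 0 1 0.05" --pt "0 0 0 0 0 1 0.05"

```text
time: 12.95
position: [0.5363, -0.0005, 0.2102]
tool_rot: [0.23, 0.973, 0.0, 0.0]
ft_force: [-0.4, 3.9, 3.4]
grip_width: 0.0123
```

```bash
python3 r2.py
```

```text
t 13.05 cw 37.5 [(0.141, 0.024), (0.126, 0.131), (0.111, 0.153)] mean [0.126 0.103] F [0.3 4.5 2.7]
```

Request:
drive_tool --pt "0 0 0 0 0 1 0.05" --pt "0 0 0 0 0 1 0.05"

```text
time: 13.3
position: [0.5363, -0.0005, 0.2102]
tool_rot: [0.247, 0.969, 0.0, 0.0]
ft_force: [0.1, 4.1, 3.9]
grip_width: 0.0124
```

```bash
python3 r2.py
```

```text
t 13.4 cw 39.5 [(0.134, 0.026), (0.097, 0.132), (0.131, 0.153)] mean [0.121 0.104] F [-0.3  5.3  3.8]
```

Request:
drive_tool --pt "0 0 0 0 0 1 0.05" --pt "0 0 0 0 0 1 0.05"

```text
time: 13.65
position: [0.5363, -0.0006, 0.2102]
tool_rot: [0.264, 0.964, 0.0, 0.0]
ft_force: [-0.7, 4.2, 4.4]
grip_width: 0.0124
```

```bash
python3 r2.py
```

```text
t 13.75 cw 41.5 [(0.088, 0.026), (0.114, 0.132), (0.095, 0.153)] mean [0.099 0.104] F [-0.8  5.8  4.7]
```

Joint 6's settled torque is very clean, with a friction baseline of 0.153 N m. I'll watch for a rise above it.

Request:
drive_tool --pt "0 0 0 0 0 1 0.05" --pt "0 0 0 0 0 1 0.05"

```text
time: 14.0
position: [0.5363, -0.0006, 0.2102]
tool_rot: [0.281, 0.96, 0.0, 0.0]
ft_force: [0.8, 4.4, 5.4]
grip_width: 0.0128
```

```bash
python3 r2.py
```

```text
t 14.1 cw 43.5 [(0.135, 0.026), (0.086, 0.132), (0.035, 0.157)] mean [0.085 0.105] F [0.1 5.4 6.1]
```

Request:
drive_tool --pt "0 0 0 0 0 1 0.05" --pt "0 0 0 0 0 1 0.05"

```text
time: 14.35
position: [0.5363, -0.0006, 0.2102]
tool_rot: [0.298, 0.955, -0.0, 0.0]
ft_force: [-0.7, 4.6, 5.9]
grip_width: 0.0128
```

```bash
python3 r2.py
```

```text
t 14.45 cw 45.5 [(0.091, 0.027), (0.082, 0.142), (0.066, 0.146)] mean [0.08  0.105] F [-0.2  4.5  4.9]
```

Request:
drive_tool --pt "0 0 0 0 0 1 0.05" --pt "0 0 0 0 0 1 0.05"

```text
time: 14.7
position: [0.5363, -0.0006, 0.2102]
tool_rot: [0.314, 0.949, -0.0, 0.0]
ft_force: [-0.1, 4.4, 4.7]
grip_width: 0.0127
```

```bash
python3 r2.py
```

```text
t 14.8 cw 47.5 [(0.126, 0.027), (0.11, 0.142), (0.159, 0.146)] mean [0.132 0.105] F [-0.2  4.1  5. ]
```

Request:
drive_tool --pt "0 0 0 0 0 1 0.05" --pt "0 0 0 0 0 1 0.05"

```text
time: 15.05
position: [0.5363, -0.0006, 0.2102]
tool_rot: [0.331, 0.944, -0.0, 0.0]
ft_force: [0.2, 3.6, 5.3]
grip_width: 0.0125
```

```bash
python3 r2.py
```

```text
t 15.15 cw 49.5 [(0.106, 0.027), (0.128, 0.142), (0.121, 0.146)] mean [0.118 0.105] F [0.6 4.2 5.2]
```

Request:
drive_tool --pt "0 0 0 0 0 1 0.05" --pt "0 0 0 0 0 1 0.05"

```text
time: 15.4
position: [0.5363, -0.0006, 0.2102]
tool_rot: [0.347, 0.938, -0.0, 0.0]
ft_force: [0.3, 4.4, 4.9]
grip_width: 0.0124
```

```bash
python3 r2.py
```

```text
t 15.5 cw 51.5 [(0.104, 0.027), (0.109, 0.142), (0.126, 0.146)] mean [0.113 0.105] F [0.9 4.7 4.8]
```

Request:
drive_tool --pt "0 0 0 0 0 1 0.05" --pt "0 0 0 0 0 1 0.05"

```text
time: 15.75
position: [0.5363, -0.0006, 0.2102]
tool_rot: [0.363, 0.932, -0.0, 0.0]
ft_force: [0.6, 4.4, 4.7]
grip_width: 0.0122
```

```bash
python3 r2.py
```

```text
t 15.85 cw 53.5 [(0.114, 0.027), (0.144, 0.142), (0.122, 0.146)] mean [0.127 0.105] F [-0.8  4.2  5. ]
```

Request:
drive_tool --pt "0 0 0 0 0 1 0.05" --pt "0 0 0 0 0 1 0.05"

```text
time: 16.1
position: [0.5363, -0.0006, 0.2102]
tool_rot: [0.38, 0.925, -0.0, 0.0]
ft_force: [-0.2, 3.9, 5.1]
grip_width: 0.0124
```

```bash
python3 r2.py
```

```text
t 16.2 cw 55.5 [(0.17, 0.027), (0.138, 0.142), (0.132, 0.146)] mean [0.147 0.105] F [0.5 4.4 4.8]
```

Request:
drive_tool --pt "0 0 0 0 0 1 0.05" --pt "0 0 0 0 0 1 0.05"

```text
time: 16.45
position: [0.5363, -0.0006, 0.2102]
tool_rot: [0.396, 0.918, -0.0, 0.0]
ft_force: [-0.4, 4.7, 5.7]
grip_width: 0.0122
```

```bash
python3 r2.py; python3 r2.py
```

```text
t 16.55 cw 57.5 [(0.105, 0.027), (0.088, 0.142), (0.071, 0.146)] mean [0.088 0.105] F [-0.7  3.5  4.6]
t 16.65 cw 57.48 [(0.071, 0.146), (0.099, 0.112), (0.139, 0.104)] mean [0.103 0.121] F [-0.3  4.6  4.9]
```

Not in contact yet; that rise was noise.

Request:
drive_tool --pt "0 0 0 0 0 1 0.05" --pt "0 0 0 0 0 1 0.05"

```text
time: 16.9
position: [0.5363, -0.0007, 0.2102]
tool_rot: [0.412, 0.911, -0.0, 0.0]
ft_force: [0.0, 3.5, 5.6]
grip_width: 0.0126
```

```bash
python3 r2.py
```

```text
t 17.0 cw 59.5 [(0.14, 0.027), (0.138, 0.142), (0.098, 0.146)] mean [0.125 0.105] F [-0.3  4.3  4.2]
```

Request:
drive_tool --pt "0 0 0 0 0 1 0.05" --pt "0 0 0 0 0 1 0.05"

```text
time: 17.25
position: [0.5363, -0.0007, 0.2102]
tool_rot: [0.427, 0.904, -0.0, 0.0]
ft_force: [0.2, 4.2, 4.6]
grip_width: 0.0126
```

```bash
python3 r2.py
```

```text
t 17.35 cw 61.5 [(0.107, 0.027), (0.147, 0.142), (0.095, 0.146)] mean [0.116 0.105] F [-1.1  3.1  5.1]
```

Request:
drive_tool --pt "0 0 0 0 0 1 0.05" --pt "0 0 0 0 0 1 0.05"

```text
time: 17.6
position: [0.5363, -0.0007, 0.2102]
tool_rot: [0.443, 0.896, -0.0, 0.0]
ft_force: [0.2, 3.8, 5.2]
grip_width: 0.0123
```

```bash
python3 r2.py
```

```text
t 17.7 cw 63.5 [(0.066, 0.027), (0.068, 0.142), (0.104, 0.146)] mean [0.079 0.105] F [-0.   3.6  3.9]
```

Request:
drive_tool --pt "0 0 0 0 0 1 0.05" --pt "0 0 0 0 0 1 0.05"

```text
time: 17.95
position: [0.5363, -0.0007, 0.2102]
tool_rot: [0.459, 0.889, -0.0, 0.0]
ft_force: [0.5, 4.3, 4.9]
grip_width: 0.0125
```

```bash
python3 r2.py
```

```text
t 18.05 cw 65.49 [(0.122, 0.027), (0.089, 0.142), (0.104, 0.146)] mean [0.105 0.105] F [0.8 4.3 5. ]
```

Request:
drive_tool --pt "0 0 0 0 0 1 0.05" --pt "0 0 0 0 0 1 0.05"

```text
time: 18.3
position: [0.5363, -0.0007, 0.2102]
tool_rot: [0.474, 0.88, -0.0, 0.0]
ft_force: [-0.8, 3.8, 5.0]
grip_width: 0.0125
```

```bash
python3 r2.py
```

```text
t 18.4 cw 67.49 [(0.095, 0.027), (0.101, 0.142), (0.122, 0.146)] mean [0.106 0.105] F [-1.1  4.7  4.5]
```

Request:
drive_tool --pt "0 0 0 0 0 1 0.05" --pt "0 0 0 0 0 1 0.05"

```text
time: 18.65
position: [0.5363, -0.0007, 0.2102]
tool_rot: [0.489, 0.872, -0.0, 0.0]
ft_force: [-1.2, 3.9, 5.7]
grip_width: 0.0122
```

```bash
python3 r2.py
```

```text
t 18.75 cw 69.5 [(0.129, 0.027), (0.095, 0.142), (0.092, 0.146)] mean [0.105 0.105] F [0.7 3.8 4.4]
```

Request:
drive_tool --pt "0 0 0 0 0 1 0.05" --pt "0 0 0 0 0 1 0.05"

```text
time: 19.0
position: [0.5363, -0.0007, 0.2102]
tool_rot: [0.505, 0.863, -0.0, 0.0]
ft_force: [-0.7, 3.9, 4.9]
grip_width: 0.0124
```

```bash
python3 r2.py
```

```text
t 19.1 cw 71.49 [(0.093, 0.027), (0.08, 0.142), (0.076, 0.146)] mean [0.083 0.105] F [0.3 3.4 4.2]
```

Request:
drive_tool --pt "0 0 0 0 0 1 0.05" --pt "0 0 0 0 0 1 0.05"

```text
time: 19.35
position: [0.5363, -0.0008, 0.2102]
tool_rot: [0.52, 0.854, -0.0, 0.0]
ft_force: [-0.2, 3.4, 4.2]
grip_width: 0.0124
```

```bash
python3 r2.py
```

```text
t 19.45 cw 73.49 [(0.101, 0.027), (0.114, 0.142), (0.119, 0.146)] mean [0.111 0.105] F [-1.3  4.4  4.9]
```

Request:
drive_tool --pt "0 0 0 0 0 1 0.05" --pt "0 0 0 0 0 1 0.05"

```text
time: 19.7
position: [0.5363, -0.0008, 0.2102]
tool_rot: [0.534, 0.845, -0.0, 0.0]
ft_force: [-0.4, 3.6, 4.5]
grip_width: 0.0127
```

```bash
python3 r2.py
```

```text
t 19.8 cw 75.49 [(0.099, 0.027), (0.086, 0.142), (0.146, 0.146)] mean [0.11  0.105] F [-0.1  4.4  4.9]
```

Request:
drive_tool --pt "0 0 0 0 0 1 0.05" --pt "0 0 0 0 0 1 0.05"

```text
time: 20.05
position: [0.5363, -0.0008, 0.2102]
tool_rot: [0.549, 0.836, -0.0, 0.0]
ft_force: [0.0, 3.9, 5.0]
grip_width: 0.0125
```

```bash
python3 r2.py
```

```text
t 20.15 cw 77.49 [(0.05, 0.027), (0.08, 0.142), (0.074, 0.146)] mean [0.068 0.105] F [-0.3  4.   6. ]
```

Request:
drive_tool --pt "0 0 0 0 0 1 0.05" --pt "0 0 0 0 0 1 0.05"

```text
time: 20.4
position: [0.5363, -0.0008, 0.2102]
tool_rot: [0.564, 0.826, -0.0, 0.0]
ft_force: [-0.6, 4.7, 4.5]
grip_width: 0.0127
```

```bash
python3 r2.py; python3 - <<'E'
from h import *
p,d,m=grab('scene');X=np.array(m['R'])@np.array([.5348,0,.16])+m['t'];u=int(m['fx']*X[0]/X[2]+m['cx']);v=int(m['fy']*X[1]/X[2]+m['cy'])
a=cv2.resize(p[v-50:v+25,u-37:u+38],None,fx=5,fy=5,interpolation=cv2.INTER_CUBIC)
q,d,m=grab('wrist');cv2.imwrite('pics/s7.png',np.hstack([a,cv2.resize(q[120:420,170:470],(375,375))]))
E
```

```text
t 20.5 cw 79.49 [(0.08, 0.027), (0.121, 0.142), (0.112, 0.146)] mean [0.104 0.105] F [-0.4  3.4  5.6]
```

View pics/s7.png

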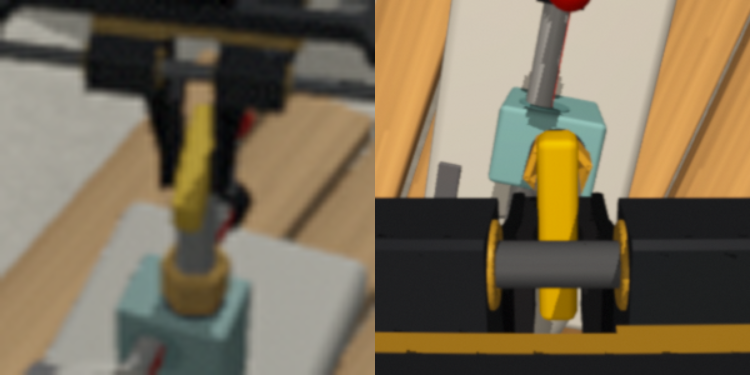

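The pair of views shows the key still seated, the bar aligned in the jaws and the lever still upright. Mz remains at the friction level.

Request:
drive_tool --pt "0 0 0 0 0 1 0.05" --pt "0 0 0 0 0 1 0.05"

```text
time: 20.85
position: [0.5362, -0.0008, 0.2102]
tool_rot: [0.578, 0.816, -0.0, 0.0]
ft_force: [-0.1, 4.3, 5.8]
grip_width: 0.0125
```

```bash
python3 r2.py
```

```text
t 20.95 cw 81.49 [(0.148, 0.028), (0.112, 0.143), (0.103, 0.147)] mean [0.121 0.106] F [-0.3  3.1  5.7]
```

Request:
drive_tool --pt "0 0 0 0 0 1 0.05" --pt "0 0 0 0 0 1 0.05"

```text
time: 21.2
position: [0.5363, -0.0008, 0.2102]
tool_rot: [0.592, 0.806, -0.0, 0.0]
ft_force: [-0.4, 4.7, 5.2]
grip_width: 0.0122
```

```bash
python3 r2.py;python3 r2.py
```

```text
t 21.3 cw 83.49 [(0.135, 0.039), (0.131, 0.155), (0.108, 0.158)] mean [0.125 0.117] F [0.3 3.8 5.6]
t 21.4 cw 83.48 [(0.108, 0.158), (0.079, 0.124), (0.138, 0.117)] mean [0.108 0.133] F [0.2 4.  5.4]
```

The joint torque has started to rise, from 0.146 to 0.158, so the nose made contact at about 82.8°. From here I use the clean joint signal and aim for +0.09 to +0.10 above baseline.

Request:
drive_tool --pt "0 0 0 0 0 1 0.05" --pt "0 0 0 0 0 1 0.05"

```text
time: 21.65
position: [0.5362, -0.0008, 0.2102]
tool_rot: [0.606, 0.795, -0.0, 0.0]
ft_force: [0.4, 5.2, 4.9]
grip_width: 0.0124
```

```bash
python3 r2.py
```

```text
t 21.75 cw 85.48 [(0.163, 0.057), (0.162, 0.174), (0.124, 0.177)] mean [0.15  0.136] F [0.1 3.4 4.9]
```

Request:
drive_tool --pt "0 0 0 0 0 1 0.05" --pt "0 0 0 0 0 1 0.05"

```text
time: 22.0
position: [0.5362, -0.0008, 0.2102]
tool_rot: [0.62, 0.785, -0.0, 0.0]
ft_force: [-0.1, 3.7, 5.2]
grip_width: 0.0124
```

```bash
python3 r2.py
```

```text
t 22.1 cw 87.48 [(0.144, 0.077), (0.129, 0.194), (0.157, 0.198)] mean [0.143 0.156] F [0.2 4.2 5.7]
```

Request:
drive_tool --pt "0 0 0 0 0 1 0.05" --pt "0 0 0 0 0 1 0.05"

```text
time: 22.35
position: [0.5362, -0.0008, 0.2102]
tool_rot: [0.633, 0.774, -0.0, 0.0]
ft_force: [-0.3, 3.5, 5.8]
grip_width: 0.0125
```

```bash
python3 r2.py
```

```text
t 22.45 cw 89.48 [(0.206, 0.108), (0.109, 0.224), (0.171, 0.227)] mean [0.162 0.186] F [0.3 3.3 4.9]
```

Request:
drive_tool --pt "0 0 0 0 0 0.7 0.05"

```text
time: 22.58
position: [0.5362, -0.0008, 0.2101]
tool_rot: [0.638, 0.77, -0.0, 0.0]
ft_force: [-0.5, 3.4, 4.7]
grip_width: 0.0123
```

```bash
for i in 1 2 3 4; do python3 r2.py; done
```

```text
t 22.68 cw 90.17 [(0.263, 0.124), (0.21, 0.217), (0.236, 0.221)] mean [0.236 0.187] F [-0.1  3.5  5.5]
t 22.77 cw 90.16 [(0.236, 0.221), (0.17, 0.198), (0.214, 0.193)] mean [0.207 0.204] F [-0.9  3.6  5. ]
t 22.88 cw 90.16 [(0.214, 0.193), (0.23, 0.192), (0.199, 0.192)] mean [0.214 0.192] F [-0.3  3.6  4.1]
t 22.98 cw 90.16 [(0.199, 0.192), (0.167, 0.192), (0.212, 0.192)] mean [0.193 0.192] F [0.  4.1 5.1]
```

The held moment is about 0.205 N m and joint 6 is 0.088 above its friction baseline. Both put the key at roughly 0.21 N m, which is snug. I release it and retreat.

Request:
drive_tool --pt "0 0 0 0 0 0 0.3" --pt "0 0 0 0 0 0 0.45" --pt "0 0 0 0 0 0 0.45" --pt "0 0 0 0 0 0 0.45"

```text
time: 23.48
position: [0.536, -0.0008, 0.2098]
tool_rot: [0.638, 0.77, -0.0, -0.0]
ft_force: [-0.6, -0.6, -0.5]
grip_width: 0.0378
```

Request:
drive_tool --pt "0 0 -0.01 0 0 0 0.45" --pt "0 0 -0.03 0 0 0 0.45" --pt "0 0 -0.04 0 0 0 0.45" --pt "0 0 -0.04 0 0 0 0.45" --pt "0 0 0 0 0 0 0.45"

```text
time: 24.1
position: [0.5384, -0.0009, 0.3344]
tool_rot: [0.638, 0.77, 0.002, 0.004]
ft_force: [0.6, -0.3, -0.6]
grip_width: 0.0394
```

```bash
python3 - <<'E'
from h import *
p,d,m=grab('scene');X=np.array(m['R'])@np.array([.5348,0,.16])+m['t'];u=int(m['fx']*X[0]/X[2]+m['cx']);v=int(m['fy']*X[1]/X[2]+m['cy'])
a=cv2.resize(p[v-50:v+25,u-37:u+38],None,fx=5,fy=5,interpolation=cv2.INTER_CUBIC)
q,d,m=grab('wrist');cv2.imwrite('pics/f8.png',np.hstack([a,cv2.resize(q[60:360,120:520],(500,375))]))
hsv=cv2.cvtColor(q,cv2.COLOR_BGR2HSV);mk=cv2.inRange(hsv,(20,140,90),(35,255,255));k,l,s,c=cv2.connectedComponentsWithStats(mk)
for i in range(1,k):
    if s[i,4]<300: continue
    ys,xs=np.nonzero(l==i);P=at_depth(m,np.c_[xs,ys],d[ys,xs]);t=abs(P[:,2]-.223)<.006
    if t.sum()>100: Q=(P[t,:2]*1000).astype(np.float32);print('bar z',np.percentile(P[t,2],[10,50,90]).round(4),cv2.minAreaRect(Q))
mk=cv2.inRange(hsv,(0,170,60),(8,255,255));k,l,s,c=cv2.connectedComponentsWithStats(mk)
for i in range(1,k):
    if s[i,4]>150: print('red',c[i].round(),at_z(m,c[i],.17).round(4))
o=robot.get_obs();print(o['time'],o['ft_force'],o['position'])
E
```

```text
bar z [0.2209 0.2223 0.2233] ((535.16552734375, 1.3232078552246094), (12.984637260437012, 63.43539810180664), 12.10556411743164)
red [301. 116.] [[0.5114 0.0751 0.17  ]]
24.2 [-0.65465918 -0.16325894  0.37265816] [ 5.35923883e-01 -5.00639295e-04  3.30539480e-01]
```

View pics/f8.png

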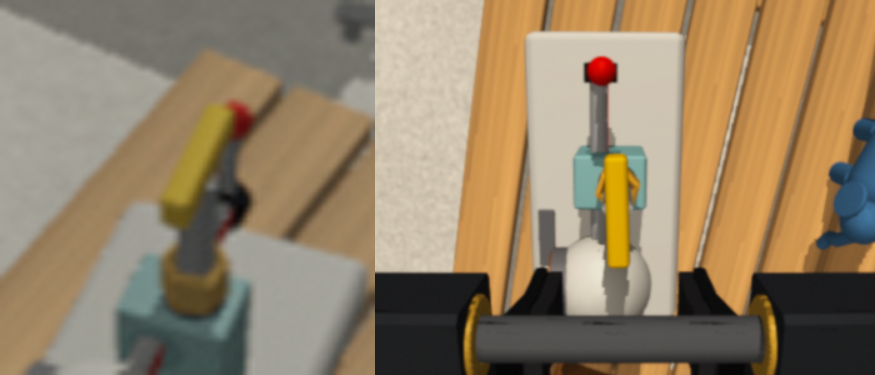

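The key stands alone in the screw. The bar centre is (0.535, 0.001) and its top is at z 0.2225, against 0.223 for fully home. The bar kept its angle, and the ball is still upright at (0.511, 0.075). I'm handing in.

```bash
python3 -c "
from rig import robot
print(robot.hand_in())"
```

```text
the job is handed in; nothing more can be done
None
```

The job is done and handed in at about 24 s of robot time; no verdict came back.

**What I did:**
- I swung the lever upright by its red ball.
- I moved the yellow key from its stand into the socket.
- I turned it clockwise 90°. The nose met the flat at about 82°.
- I stopped at about 0.21 N m, let go and backed the gripper off upward. The blue key and the other things were not touched.

**Last checks:**
- **Key:** it stands released in the screw. The bar top is at z 0.2225 m, against 0.223 m for fully home. Its centre is within about 1.5 mm of the socket axis, and it stayed within about 1.5° of where I stopped turning.
- **Lever:** still upright, within about 0.04 rad.

**What disagreed or stayed unchecked:**
- **Torque:** the wrist moment was noisy, about ±0.03 N m. It averaged about 0.205 N m in the hold and reached 0.263 N m in one sample just after the last step. Joint 6's torque was steady, and its rise over friction put the key at about 0.21 N m. The angle turned past contact, at the stated stiffness, gives up to about 0.26 N m, still short of cracking. I could not read the clamping force itself.
- **Socket position:** the top and scene cameras disagreed by about 4 mm. I used the wrist camera, and the key went in freely.

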